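# Refit the drive gear of the banner-paper winder

### The arm

A 7-joint arm with a two-finger parallel gripper is mounted at the origin on the work surface. World frame = base frame: x ahead of the robot, y to its left, z up, the work surface at z = 0. Lengths are in m, angles in rad, forces in N, time in s.
With the tool pointing down it reaches from about 0.425 to 0.925 m from the base axis. Payload 6.8 kg.
Tool frame: the origin (TCP) lies midway between the tips of the shut fingers; the grasp point (between the pads) lies 19 mm behind it; z points along the fingers, y is the direction in which the jaws open and shut (so a half turn about z gives the same grasp; the last joint's range is limited). The gripper opens to 85 mm and grips with 20 to 120 N. Pads are 22 mm wide; open, the fingers measure 114 mm over their backs; the gripper's body (76 mm by 85 mm) begins 54 mm behind the grasp point. The pads swing forward as they close: fully open they stand 13 mm farther back than shut.
Start: joints at [1.144, 0.477, 0.022, 1.555, -0.011, 1.109, -0.083], TCP at [0.212, -0.641, 0.231] pointing down, gripper open.
Joint ranges: [-2.96, 2.96], [-0.34, 2.1], [-1.41, 1.46], [0.24, 2.44], [-1.37, 4.51], [0.17, 1.92], [-2.96, 2.96]. Speed limits (rad/s): [2.39, 2.39, 3.14, 3.14, 3.14, 3.14, 3.14].

### API

Orientations are given as a rotation vector (axis times angle).
In Python, from bench import r gives the robot as it stands. The module is installed in compiled form; this text tells all that it offers.
- The arm moves only by the tool play_rows, never from a script. Its argument "plan" is a list of rows, each a list of 7 numbers: the shift along the world's x, y, z in mm, then the turn, a rotation vector about the world's x, y, z in rad, then the finger opening in mm, from 0 to 85.4. A call has 1 to 12 rows; each row is the pose to reach, as a shift and turn from the pose commanded when the call began; what a row does not reach only later rows make up. A row lasts 1/10 s, in which the tool goes at most 50 mm and 8.59 degrees, less where a joint would pass 70% of its speed; a pose out of reach is approached as far as the arm can. A call with a gripper value outside its range is refused whole. The fingers move at their own pace and stop on an object; "grip_force" is the grip in N (left out, the last holds). Time passes only in rows, so rows that repeat a pose let the fingers close. It gives the time, the measured TCP pose, the force and the opening at its end, in the units of the state.
- r.get_obs(): the state, without advancing time (a new reading comes with each control period).
- r.grab_frame(name): name is "scene" or "top" or "wrist"; returns a dict with "color" (400x640x3 uint8, blue, green, red), "z_map" (400x640 float32, m along the optical axis (not along the pixel's ray), 0 where there is no reading), "camera_matrix" (3x3 intrinsics, pixels), "k1" (the pictures are not rectified: a ray, as slopes to the right and down, at radius r is drawn at 1 + k1 r^2 times it, then the intrinsics apply), "R" (3x3) and "t" (3): a world point X has camera coordinates R X + t. Camera axes: x right, y down, z forward; pixel columns grow to the right and rows downward; lengths in m; the calibration is good to about 2 mm. A picture is of the moment at which its call begins.
- r.hand_in(): hands the job in, once; it reports no verdict.
The state is a dict: "clock": time; "joints": joint angles; "qvel": joint speeds; "tau": joint torques, N m; "tcp_pos": TCP position; "orientation": TCP orientation; "contact_force": force on the tool from outside, world axes, zero at the start; "moment": the same for the moment, N m; "grip_width": finger opening in m.
Only numpy, scipy, OpenCV 4.12 (cv2) and the standard library are available. Lean on these libraries where they do the work, as an engineer would, in place of code of your own. Each camera call takes 0.05 s, during which the arm holds its last target.

### The job

Put the paper winder's spindle back together: thread the wide blue spacer ring down the spindle fully home, then the brass collar on top of it, then turn the orange gear, hub up, until its cross-shaped bore meshes with the splines and slide it down onto the collar. Press the gear down against the sprung seat until the seat has sunk well past half of its 8 mm travel, and finish while still holding the gear pressed down: do not let go. Leave the ink jar, paperweight, brush and dish where they are.

Things in the scene. Friction and masses are not known exactly. Their poses are not given: they have to be found in the camera images.
- winder: the paper winder, a grey box 150 (x) x 130 (y) x 40 mm tall, fixed to the table; origin at table height under its centre; turned about the vertical by up to 0.7 rad either way. The spindle stands in its middle
- spindle_top (a point): top centre of the winder's upright steel spindle, 108 mm above the table, 54 mm above the raised seat. It is a vertical cross of two bars, each 26 mm long and 10 mm thick (four splines), along this point's x and y; it does not turn. The top 7 mm taper, by 3 mm at each bar end and 2.5 mm at each bar side
- seat_top (a point): centre of the top face of the black round sprung seat, 40 mm across, around the foot of the spindle; 54 mm above the table and 14 mm above the winder's box when up
- seat (a joint): how far the sprung seat is pushed down, m: 0 up (at rest), 0.008 at its hard stop. The spring needs about 7 N to start to move, 13 N at 6 mm and 14.5 N at the stop (the loose parts weigh about 2.5 N of this); the loose parts' weight alone does not move it; it comes back up when let go
- spacer_mid (a point): centre, half-way up, of the blue plastic spacer ring: 56 mm outer, 32 mm bore, 14 mm thick, about 40 g, lies flat on the table, z up. Home: on the seat (this point 7 mm above seat_top)
- collar_mid (a point): centre, half-way up, of the brass collar ring: 46 mm outer, 32 mm bore, 14 mm thick, about 100 g, lies flat on the table, z up. Home: on the spacer (this point 21 mm above seat_top)
- gear_mid (a point): centre, half-way up, of the orange gear, 48 mm tall, 110 g, lying flange down, z up: toothed flange 80 mm across, 12 mm thick; above it a square hub 38 x 38 mm, 36 mm high, flats square to this point's x and y. A cross-shaped bore goes right through, slots along x and y, 28.4 mm long, 12.4 mm wide (meshes in any of four quarter turns). Home: on the collar, this point 52 mm above seat_top
- ink_jar: black ink jar with a wooden lid, 64 mm across, 65 mm tall, stands loose on the table; origin under its centre; not to be disturbed
- paperweight: dark steel paperweight bar, 26 x 170 x 16 mm, long along its y; lies loose; origin under its centre; not to be disturbed
- brush: lettering brush with a wooden handle, 200 mm long, lies loose along its x; not to be disturbed
- dish: white ceramic ink dish, 90 mm across, 28 mm tall, stands loose; origin under its centre; not to be disturbed
Not all that is in view belongs to the job. What is meant by the part that bears spacer_mid is not red, and is the smaller of those in its own colour.

How it is judged:
On the way, in this order (a step that is already met when the one before it is completed fails the run):
1. the blue spacer lies home on the seat around the spindle (horizontal distance between spacer_mid and seat_top below 0.006 m and z of spacer_mid in the frame of seat_top between 0.004 and 0.01 m), for 0.2 s.
2. the brass collar lies home on the spacer (all of step 1 and horizontal distance between collar_mid and seat_top below 0.006 m and z of collar_mid in the frame of seat_top between 0.018 and 0.024 m), for 0.2 s.
3. the gear is meshed and slid home onto the collar (all of step 2 and horizontal distance between gear_mid and seat_top below 0.004 m and z of gear_mid in the frame of seat_top between 0.049 and 0.055 m and angle between gear_mid's own z axis and vertical below 0.08 rad), for 0.2 s.
At the end, for the whole second after the job is handed in: Spacer on the seat and collar on it (6 mm off axis, 3 mm in height), gear meshed and down on the collar (4 mm off axis, 3 mm in height, upright within 0.08 rad), seat pushed down over 4 mm and kept there by fingers still holding the gear (over 3 N), gear still (all of step 3 and value of joint seat above 0.004 m and contact force between the fingers and gear above 3 N and linear speed of gear below 0.02 m/s); the arm keeps its last pose, push and grip.
It fails at once if the ink jar is moved more than 25 mm (distance of ink_jar from where it was at the start of the episode above 0.025 m).
It fails at once if the paperweight is moved more than 25 mm (distance of paperweight from where it was at the start of the episode above 0.025 m).
It fails at once if the brush is moved more than 25 mm (distance of brush from where it was at the start of the episode above 0.025 m).
It fails at once if the dish is moved more than 25 mm (distance of dish from where it was at the start of the episode above 0.025 m).
It also fails if it takes over 61 s, if anything falls off the work surface, if the arm or the gripper's body presses on something with over 40 N, if the wrist force passes 120 N, or if a joint passes its speed limit or range.

## Working session

There is one attempt and no reset: what is moved stays moved. The work goes in short steps, Python scripts to look and compute and a tool call to move; the robot and the scene stay as the last step left them, time stands still between calls to the robot, and variables do not carry over. Pictures are saved under pics/ and viewed, and the job is handed in when it is done.

Besides the shell and the picture viewer there is one more tool, called after ">>>" as name([rows], argument=value, ...), one row to a line, values as JSON. play_rows: Moves the arm, as the interface text tells. Its arguments: {"type":"object","properties":{"plan":{"type":"array"},"grip_force":{"type":"number"}},"required":["plan"]}

```bash
mkdir -p pics; cat > h.py <<'E'
import numpy as np, cv2
from bench import r
def grab(n,save=None):
    f=r.grab_frame(n)
    if save: cv2.imwrite('pics/'+save,f['color'])
    np.savez('last_'+n+'.npz',**{k:np.asarray(v) for k,v in f.items()})
    return f
def load(n): return dict(np.load('last_'+n+'.npz'))
def slopes(f,uv):
    K=f['camera_matrix'];uv=np.atleast_2d(np.asarray(uv,float))
    return cv2.undistortPoints(uv[:,None],K,np.array([float(f['k1']),0,0,0]))[:,0]
def ray(f,uv):
    s=slopes(f,uv);d=np.c_[s,np.ones(len(s))]@f['R'];c=-f['R'].T@f['t'];return c,d
def onplane(f,uv,z):
    c,d=ray(f,uv);return c+d*((z-c[2])/d[:,2])[:,None]
def cloud(f):
    h,w=f['z_map'].shape;u,v=np.meshgrid(np.arange(w),np.arange(h))
    s=slopes(f,np.c_[u.ravel(),v.ravel()]);z=f['z_map'].ravel()
    P=(np.c_[s,np.ones(len(s))]*z[:,None]-f['t'])@f['R'];P[z==0]=np.nan
    return P.reshape(h,w,3)
def proj(f,X):
    c=np.atleast_2d(X)@f['R'].T+f['t'];s=c[:,:2]/c[:,2:];s=s*(1+float(f['k1'])*(s**2).sum(1))[:,None]
    return s@f['camera_matrix'][:2,:2].T+f['camera_matrix'][:2,2]
E
python3 - <<'E'
from h import *
for n in ('scene','top','wrist'):
    f=grab(n,n+'0.png');print(n,f['k1'],-f['R'].T@f['t'])
print(r.get_obs())
E
```

```text
scene -0.09464489166483284 [0.99259841 0.53984114 0.96836202]
top -0.012538954998513395 [0.43745984 0.02304714 1.08668918]
wrist -0.05888700674174778 [ 0.28428871 -0.61595217  0.37257705]
{'clock': 0.15, 'joints': array([ 1.14386413,  0.47764011,  0.02236113,  1.55616896, -0.01152291,
        1.10931674, -0.08309202]), 'qvel': array([ 9.24506248e-04, -3.15555495e-03,  1.01926607e-05, -1.89421200e-03,
        1.81446838e-04,  1.82094463e-04,  1.05804189e-03]), 'tau': array([ 1.43823418e-03, -5.96927333e+01,  1.60974786e+00, -2.81491774e+01,
        1.27324541e-02,  6.54226315e-03, -4.24288487e-06]), 'tcp_pos': array([ 0.21144057, -0.64056754,  0.23055268]), 'orientation': array([-3.10040295e+00, -4.98489253e-01,  4.81034938e-04]), 'contact_force': array([-0.11146074, -0.0471712 , -0.25843547]), 'moment': array([0.02823716, 0.07333822, 0.0005566 ]), 'grip_width': 0.08569696307794923}
```

View pics/scene0.png

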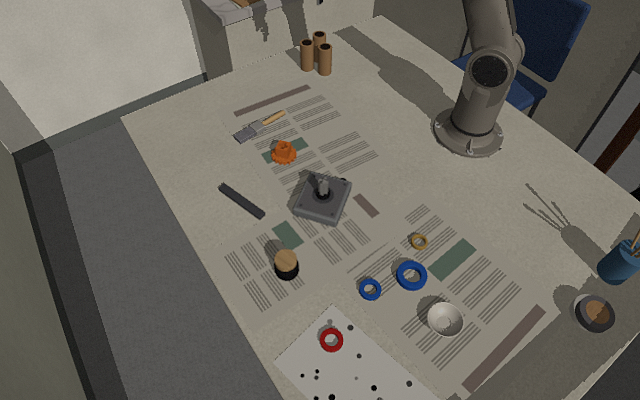

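View pics/top0.png

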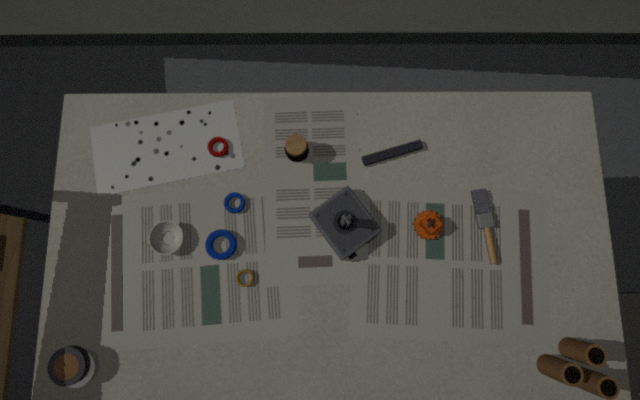

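View pics/wrist0.png

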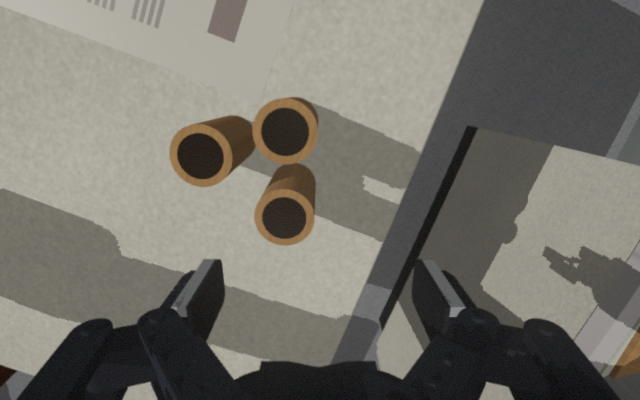

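Top view: winder (345,222), gear (429,225), blue rings: small (234,203) and large (221,244), brass (246,278). The red ring at (218,147) is a decoy. Next I measure.

```bash
python3 - <<'E'
from h import *
for n in ('top','scene'):
    f=load(n);hsv=cv2.cvtColor(f['color'],cv2.COLOR_BGR2HSV);P=cloud(f)
    print(n,f['camera_matrix'][0,0])
    for nm,lo,hi,zt in (('blue',(105,150,60),(125,255,255),.014),('brass',(12,110,60),(26,255,255),.014),('orange',(3,180,80),(11,255,255),.012)):
        m=cv2.inRange(hsv,lo,hi)
        cs,_=cv2.findContours(m,cv2.RETR_EXTERNAL,cv2.CHAIN_APPROX_NONE)
        for c in cs:
            if cv2.contourArea(c)<60: continue
            pts=onplane(f,c[:,0],zt)[:,:2]
            (cx,cy),rad=cv2.minEnclosingCircle(pts.astype(np.float32))
            mm=np.zeros_like(m);cv2.drawContours(mm,[c],-1,255,-1);q=P[(mm&m)>0];
            A=np.c_[2*pts,np.ones(len(pts))];s=np.linalg.lstsq(A,(pts**2).sum(1),rcond=None)[0]
            print(nm,c[:,0].mean(0).round(),'encl',round(cx,4),round(cy,4),round(2*rad,4),'fit',s[:2].round(4),round(2*np.sqrt(s[2]+s[0]**2+s[1]**2),4),'z',np.nanpercentile(q[:,2],[5,50,95]).round(4))
f=load('top')
c=cv2.resize(f['color'][160:290,180:460],None,fx=2.8,fy=2.8,interpolation=cv2.INTER_CUBIC);cv2.imwrite('pics/c1.png',c)
f=load('scene')
c=cv2.resize(f['color'][130:310,220:460],None,fx=3.2,fy=3.2,interpolation=cv2.INTER_CUBIC);cv2.imwrite('pics/c2.png',c)
E
```

```text
top 411.3297668211377
blue [220. 244.] encl 0.5209 0.2893 0.0772 fit [0.5206 0.2898] 0.0738 z [0.0167 0.0195 0.0231]
blue [234. 202.] encl 0.6307 0.2572 0.0532 fit [0.6306 0.2571] 0.0506 z [0.0097 0.0139 0.0171]
brass [578. 378.] encl 0.1824 -0.6086 0.2091 fit [ 0.185  -0.6107] 0.1317 z [0.022  0.0973 0.1113]
brass [ 69. 366.] encl 0.2234 0.6593 0.0595 fit [0.2243 0.6533] 0.0459 z [0.0469 0.0498 0.0531]
brass [582. 352.] encl 0.2413 -0.6276 0.1223 fit [ 0.2409 -0.6294] 0.0856 z [0.011  0.0832 0.1113]
brass [244. 278.] encl 0.4343 0.2246 0.0449 fit [0.4342 0.2247] 0.0419 z [0.0068 0.0138 0.0177]
brass [490. 245.] encl 0.5114 -0.4152 0.0918 fit [ 0.5103 -0.4135] 0.0584 z [0.0123 0.0178 0.0223]
brass [427. 225.] encl 0.5667 -0.2523 0.0816 fit [ 0.5666 -0.2533] 0.0705 z [0.0029 0.0129 0.0492]
brass [296. 144.] encl 0.7878 0.0955 0.0586 fit [0.7876 0.0953] 0.0536 z [0.0607 0.0647 0.0682]
scene 413.0602193420945
blue [370. 289.] encl 0.6355 0.2617 0.058 fit [0.6351 0.2614] 0.054 z [0.0073 0.0141 0.0172]
blue [411. 275.] encl 0.5242 0.2905 0.0839 fit [0.523  0.2916] 0.0782 z [0.0093 0.0199 0.0231]
brass [597. 311.] encl 0.2018 0.6453 0.0619 fit [0.2023 0.6453] 0.0585 z [0.0471 0.0498 0.0525]
brass [285. 260.] encl 0.7664 0.0728 0.0654 fit [0.7661 0.0731] 0.0599 z [0.0461 0.0644 0.0673]
brass [419. 242.] encl 0.44 0.2281 0.0495 fit [0.4394 0.2288] 0.0453 z [0.0047 0.0133 0.0171]
brass [284. 153.] encl 0.5655 -0.2561 0.1098 fit [ 0.5676 -0.2553] 0.0858 z [0.0051 0.0152 0.0493]
brass [273. 118.] encl 0.5103 -0.4113 0.0887 fit [ 0.5108 -0.4119] 0.0592 z [0.0086 0.0164 0.0222]
brass [316.  53.] encl 0.1578 -0.6372 0.3065 fit [ 0.1693 -0.6391] 0.1831 z [0.0084 0.0707 0.1105]
brass [244.   2.] encl 0.2087 -1.1885 0.1134 fit [ 0.2161 -1.1779] 0.0758 z [0.0123 0.0193 0.0237]
```

View pics/c1.png

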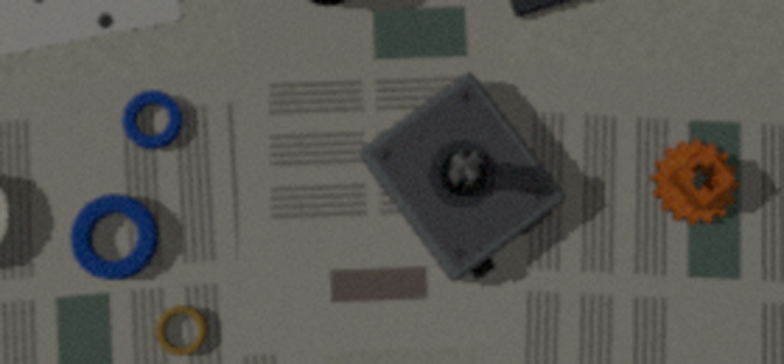

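View pics/c2.png

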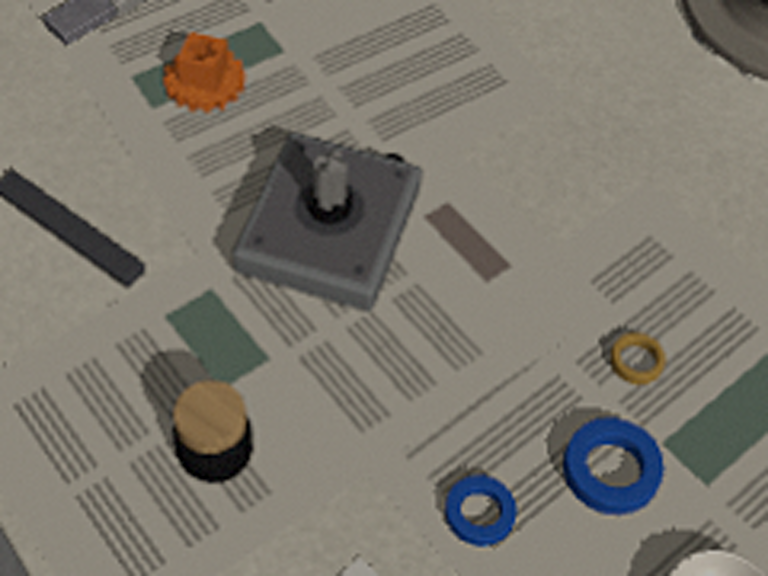

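Spacer ≈(0.632,0.259), collar ≈(0.437,0.226), and the ring heights are 14 mm as expected. The larger blue ring is 20 mm tall, so it is a decoy. Next I fly to the spacer for a closer look.

>>> play_rows([
  [390, 830, 0, 0, 0, 0, 85],
  [390, 830, 0, 0, 0, 0, 85],
  [390, 830, 0, 0, 0, 0, 85],
  [390, 830, 0, 0, 0, 0, 85],
  [390, 830, 0, 0, 0, 0, 85],
  [390, 830, 0, 0, 0, 0, 85],
  [390, 830, 0, 0, 0, 0, 85],
  [390, 830, 0, 0, 0, 0, 85],
  [390, 830, 0, 0, 0, 0, 85],
  [390, 830, 0, 0, 0, 0, 85],
  [390, 830, 0, 0, 0, 0, 85],
  [390, 830, 0, 0, 0, 0, 85],
])

```text
clock: 1.35
tcp_pos: [0.4671, -0.0961, 0.2314]
orientation: [3.101, 0.498, 0.0]
contact_force: [2.3, -0.4, -0.5]
grip_width: 0.0853
```

```bash
python3 - <<'E'
from h import *
o=r.get_obs();print(o['tcp_pos'],o['joints'],o['orientation'])
E
```

```text
[ 0.46707807 -0.09614306  0.23143082] [ 0.38088464  0.17094629 -0.34302028  1.99522461  0.06902587  0.98595463
 -1.24795625] [3.10149305e+00 4.98099906e-01 4.41069930e-04]
```

```bash
python3 - <<'E'
from h import *
f=grab('wrist','w1.png')
E
```

```text
(no output)
```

View pics/w1.png

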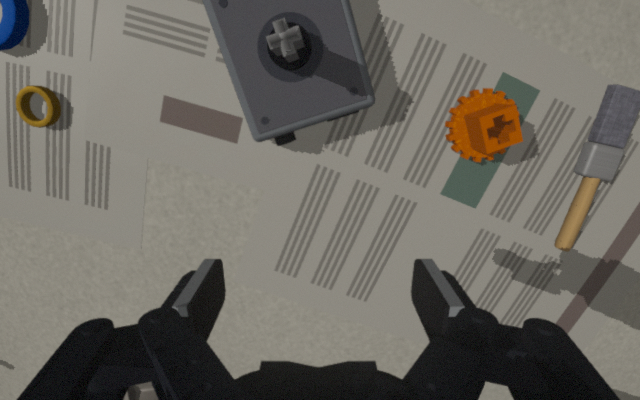

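>>> play_rows([
  [120, 310, -60, 0, 0, 0, 85],
  [120, 310, -60, 0, 0, 0, 85],
  [120, 310, -60, 0, 0, 0, 85],
  [120, 310, -60, 0, 0, 0, 85],
  [120, 310, -60, 0, 0, 0, 85],
  [120, 310, -60, 0, 0, 0, 85],
  [120, 310, -60, 0, 0, 0, 85],
  [120, 310, -60, 0, 0, 0, 85],
  [120, 310, -60, 0, 0, 0, 85],
])

```text
clock: 2.3
tcp_pos: [0.5863, 0.2125, 0.1705]
orientation: [3.101, 0.501, -0.002]
contact_force: [-0.1, -1.3, 0.2]
grip_width: 0.0849
```

```bash
python3 - <<'E'
from h import *
f=grab('wrist','w2.png')
o=r.get_obs();print(o['tcp_pos'],o['joints'])
E
```

```text
[0.58651046 0.21097525 0.17076976] [-0.12443014  0.49043236 -0.43317628  1.71816791  0.23988511  0.98705217
 -1.89836462]
```

View pics/w2.png

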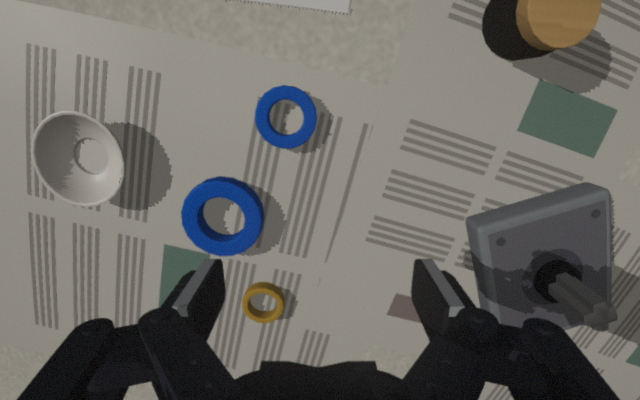

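Wrist view: spacer (286,117), decoy ring (222,216), collar (263,302), winder on the right. I'll fit the rings in this frame.

```bash
cat >> h.py <<'E'
def ring(f,kind,zt=.014,zb=0.0):
    hsv=cv2.cvtColor(f['color'],cv2.COLOR_BGR2HSV)
    lo,hi=dict(blue=((105,150,50),(125,255,255)),brass=((15,110,60),(28,255,255)),orange=((3,180,80),(13,255,255)))[kind]
    m=cv2.inRange(hsv,lo,hi)
    cs,hi=cv2.findContours(m,cv2.RETR_CCOMP,cv2.CHAIN_APPROX_NONE)
    for i,c in enumerate(cs):
        if cv2.contourArea(c)<60: continue
        out=[]
        pts=onplane(f,c[:,0],zt)[:,:2]
        # visible outer edge: top-face rim on far side from camera; keep hull and fit with RANSAC-like trimming
        def fit(p):
            for _ in range(8):
                s=np.linalg.lstsq(np.c_[2*p,np.ones(len(p))],(p**2).sum(1),rcond=None)[0]
                R=np.sqrt(s[2]+s[0]**2+s[1]**2);e=np.abs(np.hypot(*(p-s[:2]).T)-R)
                if e.max()<.0012:break
                p=p[e<=max(np.percentile(e,92),.001)]
            return s[:2].round(4),round(2*R,4),len(p)
        print(kind,'hole' if hi[0,i,3]>=0 else 'outer',c[:,0].mean(0).round(),fit(pts))
E
python3 - <<'E'
from h import *
f=load('wrist');print(-f['R'].T@f['t'])
ring(f,'blue');ring(f,'brass')
P=cloud(f);print(P[105,262],P[117,262],P[320,263])
E
```

```text
[0.65926623 0.23744174 0.31252374]
blue outer [223. 216.] (array([0.5195, 0.2899]), np.float64(0.08), 163)
blue hole [223. 216.] (array([0.5216, 0.2887]), np.float64(0.0413), 85)
blue outer [285. 117.] (array([0.6302, 0.258 ]), np.float64(0.0531), 173)
blue hole [286. 117.] (array([0.6307, 0.2576]), np.float64(0.0323), 104)
brass outer [263. 302.] (array([0.4377, 0.2255]), np.float64(0.0491), 75)
brass hole [263. 302.] (array([0.4384, 0.2262]), np.float64(0.0263), 44)
brass outer [557.  19.] (array([0.7959, 0.0698]), np.float64(0.0768), 109)
[0.63393927 0.28077812 0.01280507] [0.62407372 0.27782032 0.01390065] [0.41667689 0.21976712 0.01478058]
```

>>> play_rows([
  [44, 47, -70, 0, 0, 0, 85],
  [44, 47, -70, 0, 0, 0, 85],
  [44, 47, -120, 0, 0, 0, 85],
  [44, 47, -140, 0, 0, 0, 85],
  [44, 47, -140, 0, 0, 0, 85],
])

```text
clock: 2.85
tcp_pos: [0.6285, 0.2552, 0.0275]
orientation: [3.099, 0.495, -0.011]
contact_force: [-0.0, -0.5, -0.5]
grip_width: 0.0849
```

```bash
python3 - <<'E'
from h import *
f=grab('wrist','w3.png')
o=r.get_obs();print(o['tcp_pos'],o['joints'],o['orientation'],o['contact_force'])
ring(f,'blue')
E
```

```text
[0.63017921 0.25643655 0.03028787] [-0.22405126  0.73733859 -0.3707067   1.65108047  0.34049919  0.82088045
 -1.99594503] [ 3.10040808  0.49526995 -0.00429544] [-0.5610096  -0.76240108  0.60440892]
blue outer [240. 346.] (array([0.5485, 0.2805]), np.float64(0.0374), 88)
blue outer [316. 235.] (array([0.6318, 0.2589]), np.float64(0.0545), 277)
blue hole [314. 236.] (array([0.6336, 0.2593]), np.float64(0.028), 117)
```

View pics/w3.png

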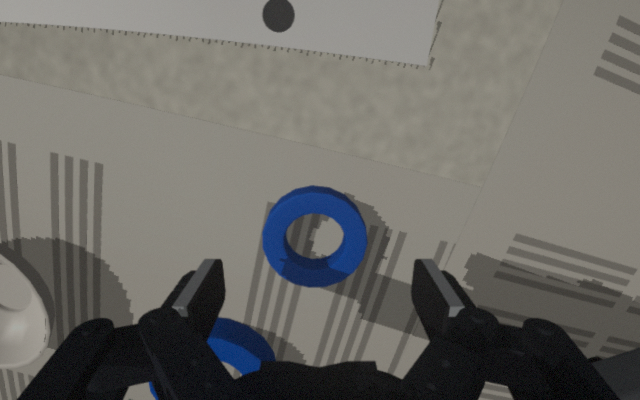

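>>> play_rows([
  [1, 2, -15, 0, 0, 0, 85],
  [1, 2, -29, 0, 0, 0, 85],
  [1, 2, -29, 0, 0, 0, 85],
  [1, 2, -29, 0, 0, 0, 50],
  [1, 2, -29, 0, 0, 0, 50],
  [1, 2, -29, 0, 0, 0, 50],
  [1, 2, -29, 0, 0, 0, 50],
  [1, 2, -29, 0, 0, 0, 50],
], grip_force=40)

```text
clock: 3.7
tcp_pos: [0.6322, 0.2612, 0.0037]
orientation: [3.102, 0.498, 0.002]
contact_force: [-1.7, -1.3, 5.7]
grip_width: 0.0535
```

```bash
python3 - <<'E'
from h import *
f=grab('wrist','w4.png')
o=r.get_obs();print(o['tcp_pos'],o['grip_width'],o['contact_force'])
ring(f,'blue')
E
```

```text
[0.6322082  0.26121672 0.00376115] 0.05384266790176328 [-1.23170722 -0.46705358  5.61690034]
blue outer [188. 385.] (array([0.5448, 0.3107]), np.float64(0.0281), 64)
blue outer [320. 265.] (array([0.6311, 0.2616]), np.float64(0.0551), 265)
blue hole [318. 267.] (array([0.6336, 0.2621]), np.float64(0.0263), 120)
```

View pics/w4.png

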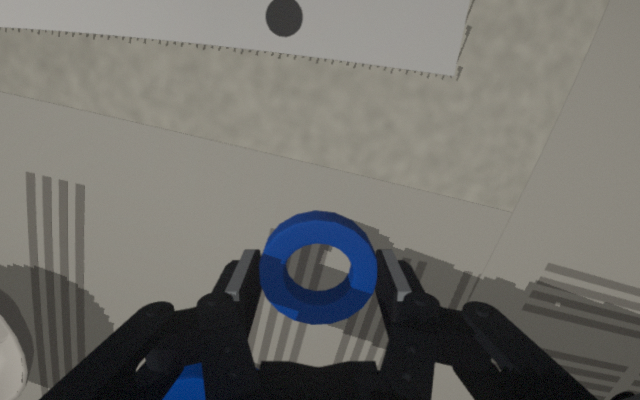

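The spacer is gripped (320,265). Next I measure the winder from the saved top and scene frames.

```bash
python3 - <<'E'
from h import *
for n,box in (('top',(290,400,170,270)),('scene',(280,365,160,240))):
    f=load(n);P=cloud(f);x0,x1,y0,y1=box
    Q=P[y0:y1,x0:x1].reshape(-1,3)
    b=Q[(Q[:,2]>.033)&(Q[:,2]<.047)][:,:2].astype(np.float32)
    print(n,len(b),cv2.minAreaRect(b))
    s=Q[(Q[:,2]>.085)];print('spindle',len(s),s.mean(0),s.max(0))
    print(np.histogram(Q[:,2],bins=np.arange(0,.13,.01)))
E
```

```text
top 2696 ((0.569110631942749, -0.03572605550289154), (0.15986751019954681, 0.12978871166706085), 35.7456169128418)
spindle 83 [ 0.57190456 -0.03238631  0.10395025] [ 0.58354028 -0.02092025  0.11358979]
(array([5404,    9,   40, 1304, 1424,   92,    5,   10,    6,    9,   64,
          5]), array([0.  , 0.01, 0.02, 0.03, 0.04, 0.05, 0.06, 0.07, 0.08, 0.09, 0.1 ,
       0.11, 0.12]))
scene 1714 ((0.5738944411277771, -0.03365367650985718), (0.15787950158119202, 0.13033565878868103), 35.958091735839844)
spindle 88 [ 0.57789341 -0.02885622  0.09969154] [ 0.58772401 -0.01947866  0.1110223 ]
(array([3083,  118,  114,  918,  850,   77,   25,   21,   25,   25,   49,
          1]), array([0.  , 0.01, 0.02, 0.03, 0.04, 0.05, 0.06, 0.07, 0.08, 0.09, 0.1 ,
       0.11, 0.12]))
```

>>> play_rows([
  [0, 0, 40, 0, 0, 0, 50],
  [0, 0, 90, 0, 0, 0, 50],
  [0, 0, 140, 0, 0, 0, 50],
  [-40, -80, 170, 0, 0, 0, 50],
  [-80, -120, 170, 0, 0, 0, 50],
  [-80, -120, 170, 0, 0, 0, 50],
  [-80, -120, 170, 0, 0, 0, 50],
  [-80, -120, 170, 0, 0, 0, 50],
])

```text
clock: 4.55
tcp_pos: [0.5519, 0.14, 0.1734]
orientation: [3.102, 0.496, 0.003]
contact_force: [1.0, 1.3, -0.2]
grip_width: 0.054
```

```bash
python3 - <<'E'
from h import *
f=grab('wrist','w5.png')
o=r.get_obs();print(o['tcp_pos'],o['grip_width'],o['contact_force'],o['joints'])
E
```

```text
[0.55233105 0.14146011 0.17319047] 0.05398524023080996 [ 1.17782969  0.17267241 -0.08779112] [-0.00521002  0.40556631 -0.44901416  1.84525625  0.21444304  0.93631577
 -1.80226572]
```

View pics/w5.png

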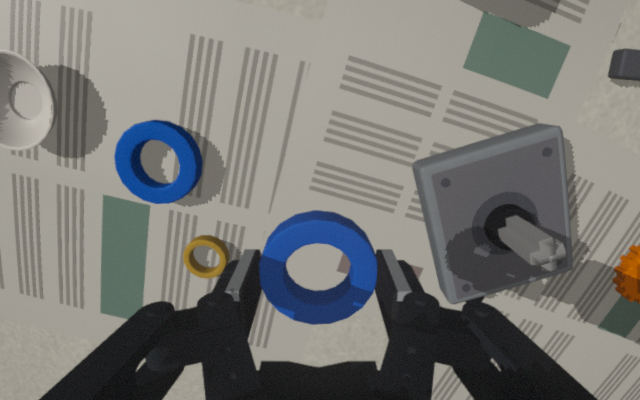

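>>> play_rows([
  [-45, -175, 0, 0, 0, 0, 50],
  [-45, -175, 0, 0, 0, 0, 50],
  [-45, -175, 0, 0, 0, 0, 50],
  [-45, -175, 0, 0, 0, 0, 50],
  [-45, -175, 0, 0, 0, 0, 50],
  [-45, -175, 0, 0, 0, 0, 50],
  [-45, -175, 0, 0, 0, 0, 50],
])

```text
clock: 5.3
tcp_pos: [0.5078, -0.0317, 0.1725]
orientation: [-3.1, -0.503, -0.002]
contact_force: [0.8, 0.7, -0.2]
grip_width: 0.0538
```

```bash
python3 - <<'E'
from h import *
f=grab('wrist','w6.png');grab('top','t6.png')
o=r.get_obs();print(o['tcp_pos'],o['grip_width'],o['contact_force'],-f['R'].T@f['t'])
P=cloud(f);ok=(P[...,2]>.09)&(P[...,2]<.12)
c=cv2.resize(f['color'],None,fx=1.25,fy=1.25);cv2.imwrite('pics/w6b.png',c)
Q=P[:300][ok[:300]];print(len(Q),Q.mean(0))
E
```

```text
[ 0.50745306 -0.03184577  0.17234151] 0.054020513751297114 [-0.58832777  0.71186761 -0.11817697] [ 0.5804442  -0.00684135  0.31471479]
1095 [ 0.57159075 -0.03262974  0.1048868 ]
```

View pics/w6b.png

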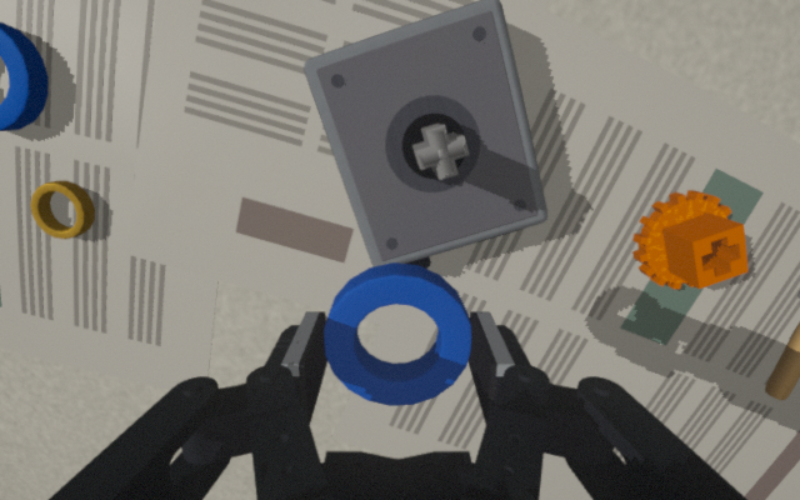

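Spindle cross at (440,152) in the 1.25× view, gear hub (715,252), held ring (398,335). Next: measure all three.

```bash
python3 - <<'E'
from h import *
f=load('wrist');P=cloud(f)
# spindle top: bright pixels vs seat, near projection
sub=(slice(85,160),slice(315,395))
g=cv2.cvtColor(f['color'],cv2.COLOR_BGR2GRAY);z=P[...,2]
m=((z>.098)&(z<.12)).astype(np.uint8);m[:80]=0;m[165:]=0;m[:,:310]=0;m[:,400:]=0
cs,_=cv2.findContours(m,cv2.RETR_EXTERNAL,cv2.CHAIN_APPROX_NONE);c=max(cs,key=cv2.contourArea)
pts=onplane(f,c[:,0],.103)[:,:2];u,v=np.nonzero(m)[1],np.nonzero(m)[0]
q=onplane(f,np.c_[u,v],.103)[:,:2];ctr=q.mean(0)
print('centroid',ctr,'n',len(q),cv2.minEnclosingCircle(pts.astype(np.float32)))
d=pts-ctr;a=np.arctan2(d[:,1],d[:,0]);rr=np.hypot(d[:,0],d[:,1])
print('yaw mod90 from 4th harmonic',np.degrees(np.angle(((rr-rr.mean())*np.exp(4j*a)).sum())/4))
for k in range(-180,180,15):
    s=(np.degrees(a)>=k)&(np.degrees(a)<k+15);print(k,(rr[s].max()*1e3).round(1) if s.any() else None,end=' ')
print()
np.savez('w6.npz',**f)
o=r.get_obs()
ring(f,'blue',o['tcp_pos'][2]+.0102)
# box top edges
Q=P.reshape(-1,3);b=Q[(Q[:,2]>.036)&(Q[:,2]<.044)][:,:2].astype(np.float32);print('box',cv2.minAreaRect(b))
# gear hub
hsv=cv2.cvtColor(f['color'],cv2.COLOR_BGR2HSV);mo=cv2.inRange(hsv,(3,150,60),(15,255,255))
h=(mo>0)&(z>.042)&(z<.056);ys,xs=np.nonzero(h);p=onplane(f,np.c_[xs,ys],.048)[:,:2].astype(np.float32)
print('hub',len(p),cv2.minAreaRect(p))
fl=(mo>0)&(z>.006)&(z<.017);ys,xs=np.nonzero(fl);p=onplane(f,np.c_[xs,ys],.012)[:,:2].astype(np.float32);print('flange',cv2.minEnclosingCircle(p))
c=cv2.resize(f['color'][90:160,310:400],None,fx=8,fy=8,interpolation=cv2.INTER_CUBIC);cv2.imwrite('pics/c6.png',c)
E
```

```text
centroid [ 0.57136294 -0.03311498] n 1045 ((0.5712102651596069, -0.03332611173391342), 0.013609434477984905)
yaw mod90 from 4th harmonic 35.537508454183175
-180 13.5 -165 13.5 -150 12.8 -135 13.6 -120 11.5 -105 8.2 -90 13.4 -75 13.3 -60 12.9 -45 13.5 -30 10.7 -15 7.7 0 13.2 15 13.2 30 12.5 45 13.2 60 11.3 75 8.7 90 13.3 105 13.2 120 12.8 135 13.5 150 11.7 165 7.8 
blue outer [318. 267.] (array([ 0.507 , -0.0309]), np.float64(0.0555), 233)
blue hole [317. 267.] (array([ 0.509 , -0.0306]), np.float64(0.0269), 127)
blue outer [15. 63.] (array([0.5545, 0.1178]), np.float64(0.0317), 122)
box ((0.590476393699646, -0.10319602489471436), (0.17521610856056213, 0.3126976490020752), 14.978304862976074)
hub 839 ((0.5665701031684875, -0.2520388960838318), (0.04140550270676613, 0.041719671338796616), 38.10914611816406)
flange ((0.5660693645477295, -0.251481294631958), 0.04151315242052078)
```

View pics/c6.png

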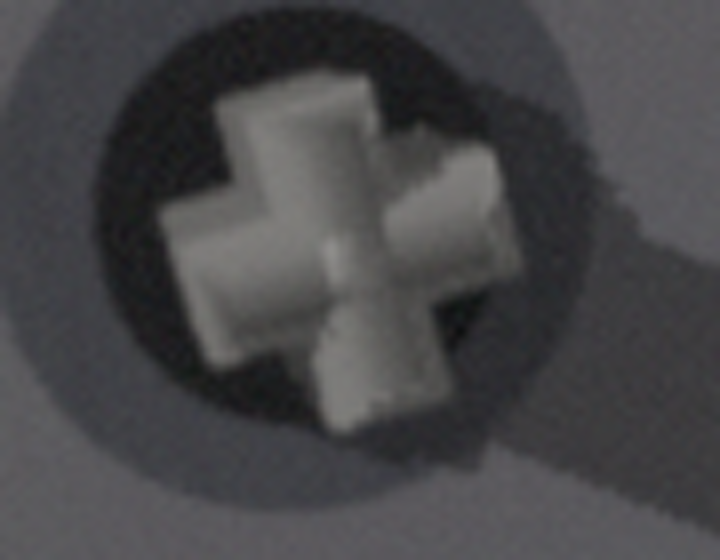

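```bash
cat >> h.py <<'E'
def topface(f,kind,zt,tol=.004,win=None,dia=None):
    hsv=cv2.cvtColor(f['color'],cv2.COLOR_BGR2HSV)
    lo,hi=dict(blue=((105,120,40),(125,255,255)),brass=((13,90,50),(30,255,255)))[kind]
    P=cloud(f);m=((cv2.inRange(hsv,lo,hi)>0)&(abs(P[...,2]-zt)<tol)).astype(np.uint8)
    if win is not None:
        w=np.zeros_like(m);w[win[1]:win[3],win[0]:win[2]]=1;m*=w
    cs,_=cv2.findContours(m,cv2.RETR_EXTERNAL,cv2.CHAIN_APPROX_NONE);c=max(cs,key=cv2.contourArea)
    q=onplane(f,c[:,0],zt)[:,:2]
    return q,onplane(f,np.argwhere(m)[:,::-1],zt)[:,:2]
E
python3 - <<'E'
from h import *
from scipy.optimize import least_squares
f=dict(np.load('w6.npz'));tcp=np.array([.50745,-.03185,.17234])
q,a=topface(f,'blue',tcp[2]+.0102,win=(240,190,400,340))
ex=np.array([.949,.314]);ey=np.array([.314,-.949])
L=np.c_[(q-tcp[:2])@ex,(q-tcp[:2])@ey]*1e3
P=cloud(f)
print('x range',L[:,0].min(),L[:,0].max(),'y',L[:,1].min(),L[:,1].max())
# far half (toward -x, real top rim)
s=L[:,0]<5
F=least_squares(lambda p:np.hypot(L[s,0]-p[0],L[s,1]-p[1])-28,[0,0],loss='soft_l1');print('far-rim R=28 centre',F.x,F.cost/s.sum())
for v in (225,240,300,312): 
    X=P[v,318];print(v,((X[:2]-tcp[:2])@ex*1e3).round(1),X[2]-tcp[2])
E
```

```text
x range -28.56140882936075 26.895263349882658 y -27.78653172699606 26.297684104378796
far-rim R=28 centre [-0.23466506 -0.73270826] 0.1791948000794006
225 22.6 0.00987391709939725
240 15.6 0.010220675210144553
300 -18.6 0.005555948105751385
312 -22.9 0.009253718984615661
```

>>> play_rows([
  [64, -2, 0, 0, 0, 0, 50],
  [64, -2, 0, 0, 0, 0, 50],
  [64, -2, -30, 0, 0, 0, 50],
  [64, -2, -55, 0, 0, 0, 50],
  [64, -2, -55, 0, 0, 0, 50],
  [64, -2, -55, 0, 0, 0, 50],
])

```text
clock: 6.0
tcp_pos: [0.5709, -0.0348, 0.1174]
orientation: [-3.101, -0.501, 0.001]
contact_force: [0.2, -0.4, -0.1]
grip_width: 0.0541
```

```bash
python3 - <<'E'
from h import *
f=grab('wrist','w7.png')
o=r.get_obs();print(o['tcp_pos'],o['grip_width'],o['contact_force'])
E
```

```text
[ 0.57151865 -0.03505942  0.11828334] 0.05381084757067069 [ 0.52140943 -0.13982044  0.14852527]
```

View pics/w7.png

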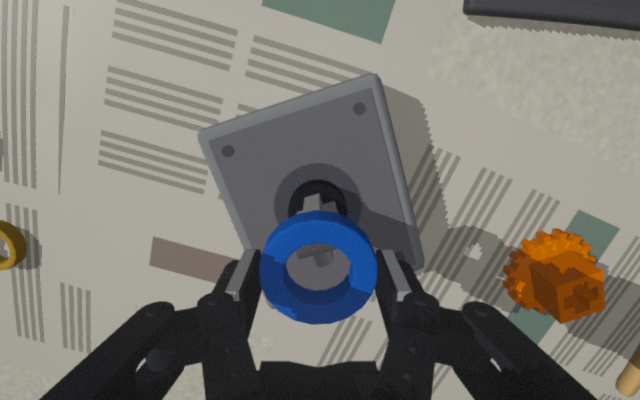

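>>> play_rows([
  [0, 1, 0, 0, 0, 0, 50],
  [0, 1, -8, 0, 0, 0, 50],
  [0, 1, -16, 0, 0, 0, 50],
  [0, 1, -24, 0, 0, 0, 50],
  [0, 1, -24, 0, 0, 0, 50],
])

```text
clock: 6.55
tcp_pos: [0.5718, -0.0345, 0.0928]
orientation: [-3.101, -0.499, -0.003]
contact_force: [5.7, 1.3, -0.9]
grip_width: 0.054
```

```bash
python3 - <<'E'
from h import *
o=r.get_obs();print(o['tcp_pos'],o['grip_width'],o['contact_force'],o['moment'])
E
```

```text
[ 0.5718442  -0.03454892  0.09277697] 0.05395604279836065 [ 5.66638313  1.25750773 -0.85063883] [ 0.23809718 -1.01312101 -0.00291014]
```

>>> play_rows([
  [2, 1, 0, 0, 0, 0, 50],
  [2, 1, -10, 0, 0, 0, 50],
  [2, 1, -20, 0, 0, 0, 50],
  [2, 1, -30, 0, 0, 0, 50],
  [2, 1, -30, 0, 0, 0, 50],
])

```text
clock: 7.05
tcp_pos: [0.572, -0.034, 0.0615]
orientation: [-3.101, -0.499, 0.003]
contact_force: [1.6, 0.7, -1.4]
grip_width: 0.0536
```

```bash
python3 - <<'E'
from h import *
o=r.get_obs();print(o['tcp_pos'],o['grip_width'],o['contact_force'],o['moment'])
E
```

```text
[ 0.57197633 -0.0340149   0.06154156] 0.05355564224530854 [ 1.56862419  0.71714786 -1.38955141] [ 0.05501496 -0.16185574  0.01526422]
```

>>> play_rows([
  [0, 0, -4, 0, 0, 0, 50],
  [0, 0, -4, 0, 0, 0, 50],
  [0, 0, -4, 0, 0, 0, 50],
])

```text
clock: 7.35
tcp_pos: [0.5725, -0.034, 0.0593]
orientation: [3.102, 0.499, -0.001]
contact_force: [0.2, 0.1, -0.5]
grip_width: 0.0538
```

```bash
python3 - <<'E'
from h import *
o=r.get_obs();print(o['tcp_pos'],o['grip_width'],o['contact_force'],o['moment'])
E
```

```text
[ 0.57245019 -0.03400116  0.05927131] 0.05378156612604802 [ 0.23635897  0.06297721 -0.53416693] [-0.01745821  0.01358243  0.00104239]
```

>>> play_rows([
  [0, 0, -4, 0, 0, 0, 85],
  [0, 0, -4, 0, 0, 0, 85],
  [0, 0, -4, 0, 0, 0, 85],
  [0, 0, 10, 0, 0, 0, 85],
  [0, 0, 60, 0, 0, 0, 85],
  [0, 0, 90, 0, 0, 0, 85],
  [-30, 0, 100, 0, 0, 0, 85],
  [-60, 20, 110, 0, 0, 0, 85],
  [-60, 20, 110, 0, 0, 0, 85],
  [-60, 20, 110, 0, 0, 0, 85],
])

```text
clock: 8.35
tcp_pos: [0.513, -0.0137, 0.1707]
orientation: [3.101, 0.5, 0.003]
contact_force: [0.8, -1.5, 0.2]
grip_width: 0.085
```

```bash
python3 - <<'E'
from h import *
f=grab('wrist','w8.png')
o=r.get_obs();print(o['tcp_pos'],o['grip_width'],o['contact_force'],o['moment'])
ring(f,'blue',.068)
E
```

```text
[ 0.51344741 -0.01416738  0.17025399] 0.08491926819702157 [ 0.47310987 -0.14804258  0.04447303] [0.0514265  0.01882921 0.07861556]
blue outer [368. 133.] (array([ 0.5703, -0.0336]), np.float64(0.0544), 211)
blue hole [373. 137.] (array([ 0.5697, -0.0371]), np.float64(0.0369), 86)
blue outer [22. 75.] (array([0.5329, 0.2303]), np.float64(0.0608), 131)
```

View pics/w8.png

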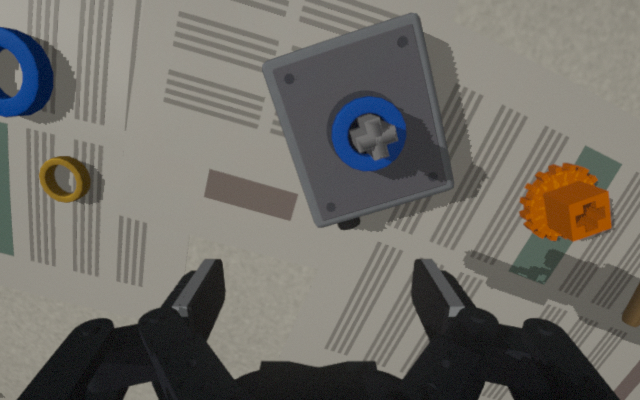

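The spacer sits around the spindle at (368,133). I'll check its height while moving to the collar.

```bash
python3 - <<'E'
from h import *
f=load('wrist');P=cloud(f);hsv=cv2.cvtColor(f['color'],cv2.COLOR_BGR2HSV)
m=cv2.inRange(hsv,(105,120,40),(125,255,255))>0;m[:,:200]=0
q=P[m];q=q[q[:,2]>.06];print(len(q),np.percentile(q[:,2],[5,25,50,75,95]))
A=np.c_[q[:,:2]-q[:,:2].mean(0),np.ones(len(q))];print(np.linalg.lstsq(A,q[:,2],rcond=None)[0])
ring(f,'brass')
E
```

```text
2725 [0.06600164 0.06693713 0.06747001 0.06796549 0.06863875]
[ 0.00164005 -0.0072569   0.06737293]
brass outer [634. 307.] (array([ 0.4872, -0.4214]), np.float64(0.0485), 48)
brass outer [580. 217.] (array([ 0.5636, -0.2825]), np.float64(0.0511), 117)
brass hole [591. 217.] (array([ 0.5639, -0.2878]), np.float64(0.0323), 73)
brass outer [552. 199.] (array([ 0.5663, -0.2505]), np.float64(0.0716), 231)
brass outer [ 65. 178.] (array([0.4362, 0.2213]), np.float64(0.0504), 70)
brass hole [ 59. 177.] (array([0.4359, 0.222 ]), np.float64(0.0276), 57)
```

>>> play_rows([
  [-76, 240, 0, 0, 0, 0, 85],
  [-76, 240, 0, 0, 0, 0, 85],
  [-76, 240, 0, 0, 0, 0, 85],
  [-76, 240, 0, 0, 0, 0, 85],
  [-76, 240, -50, 0, 0, 0, 85],
  [-76, 240, -120, 0, 0, 0, 85],
  [-76, 240, -120, 0, 0, 0, 85],
  [-76, 240, -120, 0, 0, 0, 85],
  [-76, 240, -120, 0, 0, 0, 85],
])

```text
clock: 9.3
tcp_pos: [0.4372, 0.226, 0.0494]
orientation: [3.102, 0.498, -0.002]
contact_force: [0.4, 0.6, 0.0]
grip_width: 0.085
```

```bash
python3 - <<'E'
from h import *
f=grab('wrist','w9.png')
o=r.get_obs();print(o['tcp_pos'],o['grip_width'],o['contact_force'],o['joints'])
ring(f,'brass')
E
```

```text
[0.43816815 0.22612684 0.05042054] 0.08483797628378136 [ 0.17004696 -0.56975493 -0.01235425] [-0.22701802  0.48665087 -0.45866203  2.10053351  0.36066756  0.62801752
 -2.18759966]
brass outer [317. 232.] (array([0.4352, 0.2263]), np.float64(0.0458), 196)
brass hole [317. 231.] (array([0.4365, 0.2267]), np.float64(0.0281), 121)
```

View pics/w9.png

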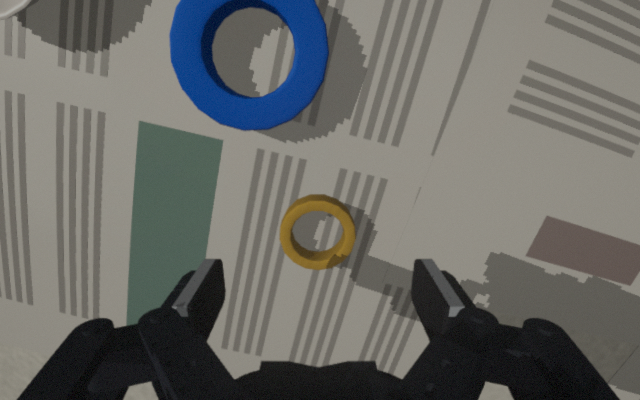

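>>> play_rows([
  [-2, 0, -25, 0, 0, 0, 85],
  [-2, 0, -44, 0, 0, 0, 85],
  [-2, 0, -44, 0, 0, 0, 70],
  [-2, 0, -44, 0, 0, 0, 40],
  [-2, 0, -44, 0, 0, 0, 40],
  [-2, 0, -44, 0, 0, 0, 40],
  [-2, 0, -44, 0, 0, 0, 40],
  [-2, 0, -44, 0, 0, 0, 40],
])

```text
clock: 10.15
tcp_pos: [0.4364, 0.2264, 0.0076]
orientation: [-3.102, -0.498, -0.006]
contact_force: [-1.1, -1.3, 10.3]
grip_width: 0.0433
```

```bash
python3 - <<'E'
from h import *
f=grab('wrist','w10.png')
o=r.get_obs();print(o['tcp_pos'],o['grip_width'],o['contact_force'],o['joints'])
ring(f,'brass')
E
```

```text
[0.43634241 0.22636502 0.00763465] 0.043484176754772876 [-1.64253185 -2.56464815 12.23826183] [-0.27347583  0.55781812 -0.40811998  2.12185605  0.42652993  0.53667056
 -2.2491365 ]
brass outer [318. 265.] (array([0.4359, 0.2268]), np.float64(0.047), 191)
brass hole [318. 263.] (array([0.4374, 0.2272]), np.float64(0.0259), 113)
```

View pics/w10.png

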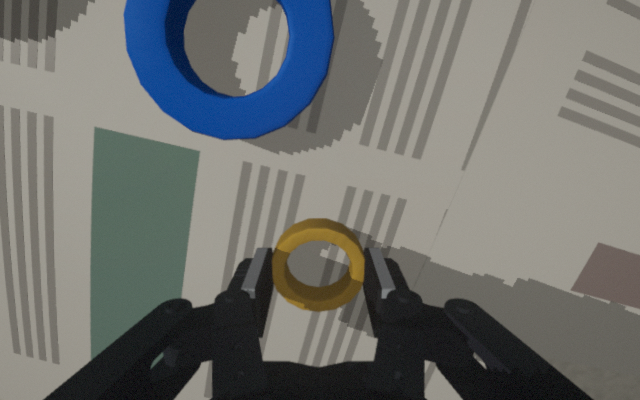

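>>> play_rows([
  [0, 0, 40, 0, 0, 0, 40],
  [0, 0, 90, 0, 0, 0, 40],
  [0, 0, 135, 0, 0, 0, 40],
  [72, -258, 170, 0, 0, 0, 40],
  [72, -258, 170, 0, 0, 0, 40],
  [72, -258, 170, 0, 0, 0, 40],
  [72, -258, 170, 0, 0, 0, 40],
  [72, -258, 170, 0, 0, 0, 40],
  [72, -258, 170, 0, 0, 0, 40],
  [72, -258, 170, 0, 0, 0, 40],
  [72, -258, 170, 0, 0, 0, 40],
])

```text
clock: 11.3
tcp_pos: [0.5068, -0.0319, 0.1762]
orientation: [-3.102, -0.497, -0.002]
contact_force: [-0.7, 1.1, -1.4]
grip_width: 0.0426
```

```bash
cat > meas.py <<'E'
from h import *
from scipy.optimize import least_squares
def held(f,tcp,kind,off,R,win=(240,190,400,340)):
    q,a=topface(f,kind,tcp[2]+off,win=win)
    ex=np.array([.949,.314]);ey=np.array([.314,-.949])
    L=np.c_[(q-tcp[:2])@ex,(q-tcp[:2])@ey]*1e3;s=L[:,0]<5
    F=least_squares(lambda p:np.hypot(L[s,0]-p[0],L[s,1]-p[1])-R,[0,0],loss='soft_l1')
    print('held offset tool',F.x,'world mm',F.x[0]*ex+F.x[1]*ey,'xr',L[:,0].min(),L[:,0].max(),'yr',L[:,1].min(),L[:,1].max())
def spindle(f,zlo=.098):
    P=cloud(f);z=P[...,2];m=((z>zlo)&(z<.12)).astype(np.uint8)
    near=np.hypot(P[...,0]-.571,P[...,1]+.033)<.03;m*=near
    cs,_=cv2.findContours(m,cv2.RETR_EXTERNAL,cv2.CHAIN_APPROX_NONE);c=max(cs,key=cv2.contourArea)
    pts=onplane(f,c[:,0],.103)[:,:2];q=onplane(f,np.argwhere(m)[:,::-1],.103)[:,:2];ctr=q.mean(0)
    d=pts-ctr;a=np.arctan2(d[:,1],d[:,0]);rr=np.hypot(d[:,0],d[:,1])
    print('spindle',ctr,cv2.minEnclosingCircle(pts.astype(np.float32)),'yaw',np.degrees(np.angle(((rr-rr.mean())*np.exp(4j*a)).sum())/4))
E
python3 - <<'E'
from meas import *
f=grab('wrist','w11.png')
o=r.get_obs();print(o['tcp_pos'],o['grip_width'],o['contact_force'])
held(f,o['tcp_pos'],'brass',.0064,23);spindle(f)
P=cloud(f);X=P[226,318];print(X-o['tcp_pos'])
ring(f,'brass',o['tcp_pos'][2]+.0064)
E
```

```text
[ 0.50654288 -0.03092299  0.17594362] 0.04310415544635776 [-0.2341211   0.11385926 -0.41546879]
held offset tool [-1.17387713  0.37189904] world mm [-0.9972331  -0.72152961] xr -24.47941983131782 21.058417655416108 yr -21.293248381538447 22.130633432892587
spindle [ 0.57138895 -0.0331601 ] ((0.5711954236030579, -0.03324127197265625), 0.013699700124561787) yaw 35.93937431430628
[0.01857916 0.00561116 0.00472103]
brass outer [629. 286.] (array([ 0.5417, -0.1931]), np.float64(0.0263), 73)
brass outer [318. 264.] (array([ 0.5062, -0.0311]), np.float64(0.0469), 187)
brass hole [318. 263.] (array([ 0.5079, -0.031 ]), np.float64(0.0262), 115)
brass outer [547. 189.] (array([ 0.5734, -0.1177]), np.float64(0.0335), 335)
brass hole [543. 199.] (array([ 0.5683, -0.1171]), np.float64(0.0061), 57)
brass hole [575. 202.] (array([ 0.5729, -0.1313]), np.float64(0.0139), 85)
```

View pics/w11.png

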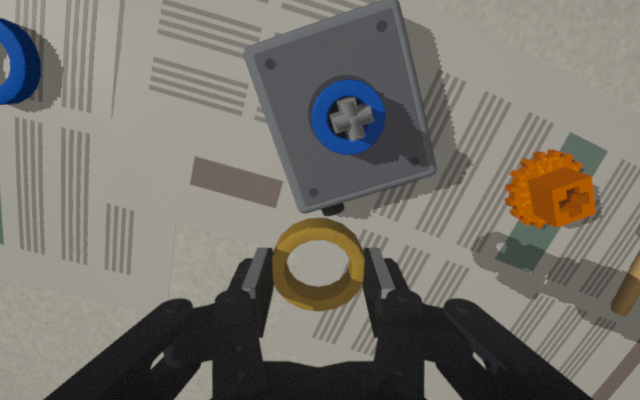

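>>> play_rows([
  [66, -1, 0, 0, 0, 0, 40],
  [66, -1, 0, 0, 0, 0, 40],
  [66, -1, -30, 0, 0, 0, 40],
  [66, -1, -52, 0, 0, 0, 40],
  [66, -1, -52, 0, 0, 0, 40],
  [66, -1, -52, 0, 0, 0, 40],
])

```text
clock: 11.95
tcp_pos: [0.5725, -0.0314, 0.1237]
orientation: [-3.1, -0.502, 0.001]
contact_force: [1.2, -0.7, -0.2]
grip_width: 0.043
```

```bash
python3 - <<'E'
from h import *
o=r.get_obs();print(o['tcp_pos'],o['grip_width'],o['contact_force'])
E
```

```text
[ 0.57250364 -0.03141607  0.12368229] 0.0429799867746569 [ 1.17896569 -0.68183543 -0.18750079]
```

>>> play_rows([
  [0, -1, -6, 0, 0, 0, 40],
  [0, -1, -14, 0, 0, 0, 40],
  [0, -1, -22, 0, 0, 0, 40],
  [0, -1, -30, 0, 0, 0, 40],
  [0, -1, -30, 0, 0, 0, 40],
])

```text
clock: 12.45
tcp_pos: [0.5724, -0.034, 0.0921]
orientation: [-3.101, -0.499, 0.002]
contact_force: [0.3, -1.0, -2.0]
grip_width: 0.0432
```

```bash
python3 - <<'E'
from h import *
o=r.get_obs();print(o['tcp_pos'],o['grip_width'],o['contact_force'])
E
```

```text
[ 0.57235197 -0.03400589  0.09212755] 0.04316681675926146 [ 0.262428   -1.0085213  -2.04143216]
```

>>> play_rows([
  [0, 1, -8, 0, 0, 0, 40],
  [0, 1, -14, 0, 0, 0, 40],
  [0, 1, -16, 0, 0, 0, 40],
  [0, 1, -16, 0, 0, 0, 40],
])

```text
clock: 12.85
tcp_pos: [0.5724, -0.033, 0.0768]
orientation: [-3.102, -0.499, 0.001]
contact_force: [-0.2, -0.0, -1.5]
grip_width: 0.043
```

```bash
python3 - <<'E'
from h import *
o=r.get_obs();print(o['tcp_pos'],o['grip_width'],o['contact_force'])
E
```

```text
[ 0.5723933  -0.03297228  0.07681806] 0.04300832081445776 [-0.16750303 -0.04097512 -1.53514848]
```

>>> play_rows([
  [0, 0, 0, 0, 0, 0, 85],
  [0, 0, 0, 0, 0, 0, 85],
  [0, 0, 0, 0, 0, 0, 85],
  [0, 0, 20, 0, 0, 0, 85],
  [0, 0, 70, 0, 0, 0, 85],
  [-20, -40, 95, 0, 0, 0.1, 85],
  [-40, -90, 95, 0, 0, 0.2, 85],
  [-53, -140, 95, 0, 0, 0.34, 85],
  [-53, -190, 95, 0, 0, 0.34, 85],
  [-53, -256, 95, 0, 0, 0.34, 85],
  [-53, -256, 95, 0, 0, 0.34, 85],
  [-53, -256, 95, 0, 0, 0.34, 85],
])

```text
clock: 14.05
tcp_pos: [0.5184, -0.2945, 0.1723]
orientation: [2.975, 1.004, -0.001]
contact_force: [-0.7, 0.9, -0.8]
grip_width: 0.0847
```

```bash
python3 - <<'E'
from h import *
f=grab('wrist','w12.png')
o=r.get_obs();print(o['tcp_pos'],o['orientation'],o['contact_force'],o['joints'])
t=grab('top','t12.png')
for n in ('wrist','top'):
    f=load(n);P=cloud(f);hsv=cv2.cvtColor(f['color'],cv2.COLOR_BGR2HSV);mo=cv2.inRange(hsv,(13,90,50),(30,255,255))>0
    q=P[mo&(np.hypot(P[...,0]-.571,P[...,1]+.033)<.03)];print(n,len(q),len(q) and np.percentile(q[:,2],[5,25,50,75,95]))
E
```

```text
[ 0.51907928 -0.29120309  0.17223242] [ 2.97437405e+00  1.00998970e+00 -3.10000198e-04] [ 0.42508363 -0.58498528 -0.742045  ] [ 0.72329848  0.44108438 -0.41239814  1.78758096  0.21153513  0.95633441
 -0.69268288]
wrist 0 0
top 112 [0.0770258  0.08007829 0.08165087 0.08310902 0.08531554]
```

View pics/w12.png

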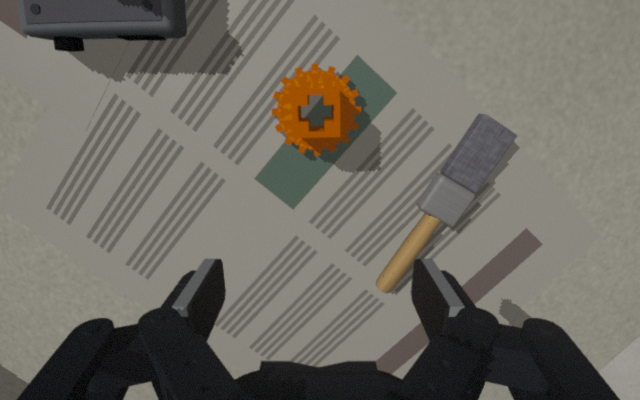

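Collar top z ≈0.0817 in the top camera, so it is home (0.082). Gear cross at (316,112), nearly aligned with the tool. Measuring it.

```bash
cat >> meas.py <<'E'
def gear(f,c0,zt=.048,tol=.006):
    P=cloud(f);z=P[...,2];hsv=cv2.cvtColor(f['color'],cv2.COLOR_BGR2HSV)
    mo=(cv2.inRange(hsv,(3,150,60),(15,255,255))>0)&(np.hypot(P[...,0]-c0[0],P[...,1]-c0[1])<.035)&(abs(z-zt)<tol)
    m=mo.astype(np.uint8);cs,h=cv2.findContours(m,cv2.RETR_CCOMP,cv2.CHAIN_APPROX_NONE)
    o=max([c for c,k in zip(cs,h[0]) if k[3]<0],key=cv2.contourArea)
    p=onplane(f,o[:,0],zt)[:,:2].astype(np.float32);print('hub',cv2.minAreaRect(p))
    hs=[c for c,k in zip(cs,h[0]) if k[3]>=0]
    if hs:
        c=max(hs,key=cv2.contourArea);p=onplane(f,c[:,0],zt)[:,:2];mm=np.zeros_like(m);cv2.drawContours(mm,[c],-1,1,-1)
        ctr=onplane(f,np.argwhere(mm)[:,::-1],zt)[:,:2].mean(0);d=p-ctr;a=np.arctan2(d[:,1],d[:,0]);rr=np.hypot(*d.T)
        print('bore',ctr,'encl',cv2.minEnclosingCircle(p.astype(np.float32)),'yaw',np.degrees(np.angle(((rr-rr.mean())*np.exp(4j*a)).sum())/4))
E
python3 - <<'E'
from meas import *
f=load('wrist');gear(f,(.5665,-.252))
from scipy.spatial.transform import Rotation as R
o=r.get_obs();y=R.from_rotvec(o['orientation']).as_matrix()[:,1];print('jaw deg',np.degrees(np.arctan2(y[1],y[0])))
E
```

```text
hub ((0.5658485293388367, -0.25444263219833374), (0.03764546290040016, 0.037761613726615906), 38.35280990600586)
bore [ 0.56626686 -0.25439478] encl ((0.5661324262619019, -0.2545059323310852), 0.015659678727388382) yaw 39.32266229848913
jaw deg -52.31645968475755
```

```bash
python3 - <<'E'
from meas import *
f=grab('wrist');gear(f,(.5665,-.252))
from scipy.spatial.transform import Rotation as R
o=r.get_obs();y=R.from_rotvec(o['orientation']).as_matrix()[:,1];print('jaw deg',np.degrees(np.arctan2(y[1],y[0])),o['tcp_pos'])
E
```

```text
hub ((0.5657989382743835, -0.25439441204071045), (0.03750212863087654, 0.03751643747091293), 39.05747985839844)
bore [ 0.56644835 -0.25423445] encl ((0.5661193132400513, -0.2544024586677551), 0.01559547521173954) yaw 39.01989942455008
jaw deg -52.19647184865606 [ 0.51997749 -0.28778232  0.17238117]
```

```bash
python3 - <<'E'
from meas import *
for i in range(3):
    f=grab('wrist','w13_%d.png'%i);gear(f,(.5665,-.252))
    o=r.get_obs();print(o['tcp_pos'],o['qvel'].round(3),-f['R'].T@f['t'])
E
```

```text
hub ((0.5656428933143616, -0.25450778007507324), (0.03739369288086891, 0.038206104189157486), 37.87147521972656)
bore [ 0.56647608 -0.25409401] encl ((0.5662637948989868, -0.2541400194168091), 0.015618091449141502) yaw 38.673154347415355
[ 0.52013672 -0.28719891  0.17241924] [-0.011 -0.002 -0.003  0.003  0.002 -0.002  0.002] [ 0.58022302 -0.2395917   0.31458841]
hub ((0.5659163594245911, -0.2545493245124817), (0.03754322975873947, 0.03788059577345848), 39.02988815307617)
bore [ 0.56623059 -0.25406934] encl ((0.5659240484237671, -0.25420111417770386), 0.015509136952459812) yaw 38.99165838238445
[ 0.52018718 -0.28710497  0.17244842] [-0.002  0.     0.005 -0.001  0.001  0.001  0.002] [ 0.58033929 -0.23896311  0.31464777]
hub ((0.5658873319625854, -0.2544538080692291), (0.03750942647457123, 0.03780629485845566), 39.246246337890625)
bore [ 0.5661777  -0.25404131] encl ((0.5658295154571533, -0.2541869878768921), 0.015534568578004837) yaw 38.44576209652119
[ 0.5202191  -0.28719906  0.17250537] [-0.001  0.001  0.006 -0.003  0.002 -0.     0.   ] [ 0.58038219 -0.23878531  0.31467803]
```

>>> play_rows([
  [46, 33, 0, 0, 0, 0.02, 85],
  [46, 33, -40, 0, 0, 0.02, 85],
  [46, 33, -80, 0, 0, 0.02, 85],
  [46, 33, -110, 0, 0, 0.02, 85],
  [46, 33, -110, 0, 0, 0.02, 85],
  [46, 33, -110, 0, 0, 0.02, 85],
])

```text
clock: 14.95
tcp_pos: [0.5661, -0.2551, 0.0628]
orientation: [-2.961, -1.048, -0.0]
contact_force: [0.2, -1.3, 0.6]
grip_width: 0.0853
```

```bash
python3 - <<'E'
from meas import *
f=grab('wrist','w14.png');gear(f,(.5665,-.252))
o=r.get_obs();print(o['tcp_pos'],o['orientation'])
E
```

```text
hub ((0.5672074556350708, -0.25371652841567993), (0.03989763557910919, 0.03793931379914284), 38.98338317871094)
bore [ 0.56741391 -0.25348472] encl ((0.5670720338821411, -0.2537822127342224), 0.015022052451968193) yaw 39.5373786943676
[ 0.566971   -0.25566058  0.0639556 ] [2.96087729e+00 1.04664244e+00 2.84170342e-03]
```

View pics/w14.png

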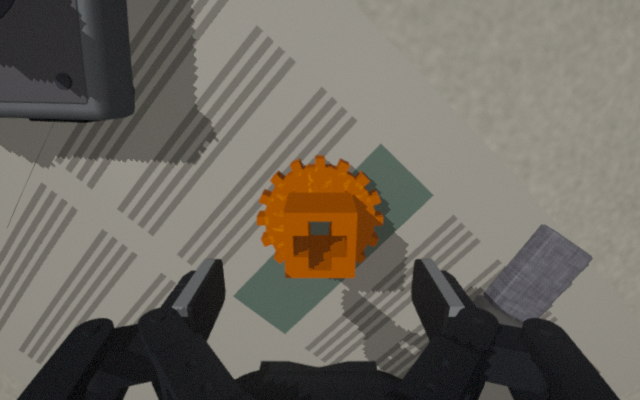

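>>> play_rows([
  [0, 2, -20, 0, 0, 0, 85],
  [0, 2, -36, 0, 0, 0, 85],
  [0, 2, -36, 0, 0, 0, 85],
  [0, 2, -36, 0, 0, 0, 30],
  [0, 2, -36, 0, 0, 0, 30],
  [0, 2, -36, 0, 0, 0, 30],
  [0, 2, -36, 0, 0, 0, 30],
  [0, 2, -36, 0, 0, 0, 30],
  [0, 2, -36, 0, 0, 0, 30],
], grip_force=80)

```text
clock: 15.9
tcp_pos: [0.5668, -0.2544, 0.0276]
orientation: [2.961, 1.045, 0.003]
contact_force: [0.3, -0.5, 5.4]
grip_width: 0.0363
```

```bash
python3 - <<'E'
from meas import *
f=grab('wrist','w15.png');gear(f,(.5665,-.252))
o=r.get_obs();print(o['tcp_pos'],o['orientation'],o['grip_width'],o['contact_force'])
E
```

```text
hub ((0.567145049571991, -0.2525821030139923), (0.040508583188056946, 0.03834264352917671), 38.79899215698242)
bore [ 0.5673865  -0.25213523] encl ((0.5668354034423828, -0.25254565477371216), 0.01450289785861969) yaw 38.78714535885753
[ 0.56677666 -0.25438705  0.02757064] [2.96102445e+00 1.04502479e+00 2.63704982e-03] 0.03660198549223556 [-0.39222068 -0.44426877  5.83419881]
```

View pics/w15.png

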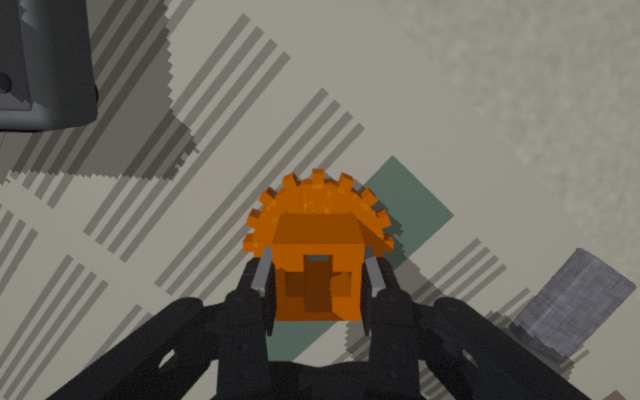

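>>> play_rows([
  [0, 0, 45, 0, 0, 0, 30],
  [0, 0, 95, 0, 0, -0.03, 30],
  [0, 0, 135, 0, 0, -0.055, 30],
  [-50, 183, 165, 0, 0, -0.055, 30],
  [-50, 183, 165, 0, 0, -0.055, 30],
  [-50, 183, 165, 0, 0, -0.055, 30],
  [-50, 183, 165, 0, 0, -0.055, 30],
  [-50, 183, 165, 0, 0, -0.055, 30],
  [-50, 183, 165, 0, 0, -0.055, 30],
  [-50, 183, 165, 0, 0, -0.055, 30],
  [-50, 183, 165, 0, 0, -0.055, 30],
])

```text
clock: 17.05
tcp_pos: [0.5157, -0.0725, 0.1909]
orientation: [-2.991, -0.96, 0.001]
contact_force: [-0.2, 0.4, -1.3]
grip_width: 0.0366
```

```bash
python3 - <<'E'
from meas import *
from scipy.spatial.transform import Rotation as R
grab('wrist')
for i in range(2):
    f=grab('wrist','w16_%d.png'%i);o=r.get_obs();t=o['tcp_pos']
    M=R.from_rotvec(o['orientation']).as_matrix();print(t,'jaw',np.degrees(np.arctan2(M[1,1],M[0,1]))+90,'tilt',M[:,2],o['grip_width'],o['contact_force'])
    gear(f,t[:2],t[2]+.0204);spindle(f)
c=cv2.resize(f['color'],None,fx=1.25,fy=1.25);cv2.imwrite('pics/w16b.png',c)
E
```

```text
[ 0.51570136 -0.07217141  0.19091279] jaw 35.617823172975505 tilt [-6.43570257e-04  1.55331433e-05 -9.99999793e-01] 0.03636666497321749 [-0.53689609 -0.59069053 -1.89233716]
hub ((0.5162349939346313, -0.070725217461586), (0.04054516553878784, 0.038320787250995636), 35.6331672668457)
bore [ 0.51650951 -0.07029842] encl ((0.5159306526184082, -0.0706346333026886), 0.01450932864099741) yaw 35.96327763125932
spindle [ 0.57139843 -0.03329464] ((0.5712695121765137, -0.033468231558799744), 0.013418451882898808) yaw 36.08079352248671
[ 0.51572248 -0.07189348  0.19097027] jaw 35.64111200418371 tilt [-5.27526984e-04  1.39783665e-04 -9.99999851e-01] 0.03626135140504766 [ 0.32998696  0.47690885 -1.59513745]
hub ((0.5162619948387146, -0.07050327956676483), (0.04053046554327011, 0.038333628326654434), 35.648197174072266)
bore [ 0.51651165 -0.07004002] encl ((0.5159973502159119, -0.07046361267566681), 0.014434043318033218) yaw 36.07560767691084
spindle [ 0.5713286  -0.03324832] ((0.5710786581039429, -0.033358410000801086), 0.013346177525818348) yaw 35.08879336664318
```

View pics/w16b.png

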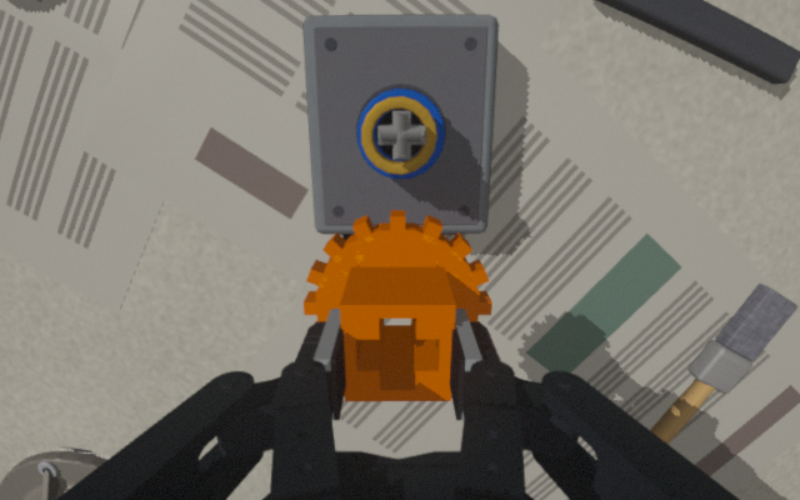

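Collar (400,133) sits concentric on the spacer. Gear yaw ≈35.7–36° against spindle ≈35.7°, so they are aligned. Needed TCP ≈(0.572,-0.0337).

>>> play_rows([
  [56, 38, 0, 0, 0, 0, 30],
  [56, 38, 0, 0, 0, 0, 30],
  [56, 38, -25, 0, 0, 0, 30],
  [56, 38, -48, 0, 0, 0, 30],
  [56, 38, -48, 0, 0, 0, 30],
  [56, 38, -48, 0, 0, 0, 30],
  [56, 38, -48, 0, 0, 0, 30],
])

```text
clock: 17.9
tcp_pos: [0.5726, -0.0331, 0.1446]
orientation: [2.99, 0.963, 0.003]
contact_force: [-0.1, 0.1, -1.8]
grip_width: 0.0363
```

```bash
python3 - <<'E'
from meas import *
f=grab('wrist','w17.png');o=r.get_obs();print(o['tcp_pos'],o['contact_force'])
c=cv2.resize(f['color'],None,fx=1.25,fy=1.25);cv2.imwrite('pics/w17b.png',c)
o=r.get_obs();print(o['tcp_pos'],o['contact_force'],o['orientation'])
E
```

```text
[ 0.5726882  -0.03308147  0.14469771] [-0.10950119 -0.37710784 -1.79648381]
[ 0.5726882  -0.03308147  0.14469771] [-0.10950119 -0.37710784 -1.79648381] [2.98958398 0.9630545  0.00344987]
```

View pics/w17b.png

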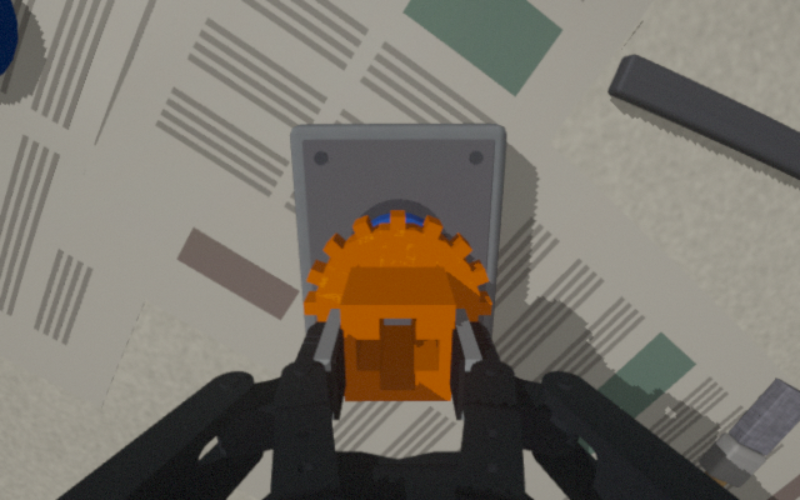

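>>> play_rows([
  [-0.6, -0.6, -6, 0, 0, 0, 30],
  [-0.6, -0.6, -11, 0, 0, 0, 30],
  [-0.6, -0.6, -16, 0, 0, 0, 30],
  [-0.6, -0.6, -16, 0, 0, 0, 30],
])

```text
clock: 18.35
tcp_pos: [0.5708, -0.0339, 0.1265]
orientation: [2.99, 0.964, -0.001]
contact_force: [0.5, -1.5, -2.5]
grip_width: 0.0365
```

```bash
python3 - <<'E'
from meas import *
o=r.get_obs();print(o['tcp_pos'],o['contact_force'],o['moment'],o['orientation'])
E
```

```text
[ 0.57084284 -0.03390349  0.12654497] [ 0.5356115  -1.5097681  -2.48849039] [-0.12697167 -0.18820322 -0.05447975] [ 2.99009627e+00  9.63760482e-01 -1.27951509e-03]
```

Gear bottom is at about 0.099, past the 7 mm taper, with little force: it is meshed. Sliding it down.

>>> play_rows([
  [0.5, 0, -6, 0, 0, 0, 30],
  [0.5, 0, -12, 0, 0, 0, 30],
  [0.5, 0, -17, 0, 0, 0, 30],
  [0.5, 0, -17, 0, 0, 0, 30],
  [0.5, 0, -17, 0, 0, 0, 30],
  [0.5, 0, -17, 0, 0, 0, 30],
  [0.5, 0, -17, 0, 0, 0, 30],
])

```text
clock: 19.05
tcp_pos: [0.5715, -0.0335, 0.1103]
orientation: [-2.99, -0.964, 0.0]
contact_force: [0.8, -0.6, -1.5]
grip_width: 0.0365
```

```bash
python3 - <<'E'
from meas import *
o=r.get_obs();print(o['tcp_pos'],o['contact_force'],o['moment'],o['orientation'])
E
```

```text
[ 0.57154971 -0.03354127  0.1103459 ] [ 0.81357297 -0.572723   -1.51445071] [ 0.02240442 -0.00659894 -0.03461466] [-2.99000249e+00 -9.64011290e-01  8.31555802e-05]
```

>>> play_rows([
  [0, 0, -1, 0, 0, 0, 30],
  [0, 0, -2, 0, 0, 0, 30],
  [0, 0, -3, 0, 0, 0, 30],
  [0, 0, -4, 0, 0, 0, 30],
  [0, 0, -5, 0, 0, 0, 30],
  [0, 0, -6, 0, 0, 0, 30],
  [0, 0, -7, 0, 0, 0, 30],
  [0, 0, -7, 0, 0, 0, 30],
  [0, 0, -7, 0, 0, 0, 30],
], grip_force=100)

```text
clock: 19.95
tcp_pos: [0.5719, -0.0335, 0.1042]
orientation: [2.99, 0.964, 0.001]
contact_force: [-1.9, 0.5, 8.3]
grip_width: 0.0354
```

```bash
python3 - <<'E'
from meas import *
o=r.get_obs();print(o['tcp_pos'],o['contact_force'],o['moment'],o['orientation'],o['grip_width'])
E
```

```text
[ 0.57192067 -0.0334992   0.10418814] [-1.93297567  0.51744429  8.33813755] [-0.05418426  0.68948363 -0.06726543] [2.98954594e+00 9.63838683e-01 8.22492899e-04] 0.035425824883368554
```

>>> play_rows([
  [0, 0, -1, 0, 0, 0, 30],
  [0, 0, -2, 0, 0, 0, 30],
  [0, 0, -2, 0, 0, 0, 30],
  [0, 0, -2, 0, 0, 0, 30],
  [0, 0, -2, 0, 0, 0, 30],
  [0, 0, -2, 0, 0, 0, 30],
])

```text
clock: 20.55
tcp_pos: [0.5719, -0.0335, 0.1024]
orientation: [2.989, 0.964, 0.001]
contact_force: [-3.0, -0.1, 9.9]
grip_width: 0.036
```

```bash
python3 - <<'E'
from meas import *
f=grab('wrist','w18.png');s=grab('scene','s18.png');t=grab('top','t18.png')
o=r.get_obs();print(o['tcp_pos'],o['contact_force'],o['moment'],o['orientation'],o['grip_width'])
gear(f,o['tcp_pos'][:2],o['tcp_pos'][2]+.0204)
for n,g in(('scene',s),('wrist',f)):
    P=cloud(g);hsv=cv2.cvtColor(g['color'],cv2.COLOR_BGR2HSV);near=np.hypot(P[...,0]-.5713,P[...,1]+.0333)
    for k,lo,hi in (('orange',(3,150,50),(15,255,255)),('brass',(16,90,50),(30,255,255)),('blue',(105,120,40),(125,255,255))):
        q=P[(cv2.inRange(hsv,lo,hi)>0)&(near<.046)];print(n,k,len(q),len(q) and np.nanpercentile(q[:,2],[2,25,50,75,98]).round(4))
c=cv2.resize(s['color'][130:250,250:410],None,fx=5,fy=5,interpolation=cv2.INTER_CUBIC);cv2.imwrite('pics/s18c.png',c)
E
```

```text
[ 0.57193482 -0.03345272  0.10241305] [-2.78164457  0.14011259 11.30536598] [-0.01554277  0.92294181 -0.02611188] [2.98945832e+00 9.63856760e-01 9.15174604e-04] 0.0355288102015741
hub ((0.5722966194152832, -0.031641021370887756), (0.04052568972110748, 0.03792048990726471), 35.73392868041992)
bore [ 0.57279236 -0.03129977] encl ((0.5721467137336731, -0.03169599920511246), 0.014676726423203945) yaw 35.54520674364683
scene orange 521 [0.0761 0.0858 0.0892 0.1147 0.1242]
scene brass 1 [0.4883 0.4883 0.4883 0.4883 0.4883]
scene blue 32 [0.0407 0.05   0.0519 0.0545 0.0616]
wrist orange 12120 [0.0778 0.0866 0.1095 0.1219 0.1233]
wrist brass 2296 [0.0851 0.0859 0.0864 0.0869 0.1228]
wrist blue 0 0
```

View pics/s18c.png

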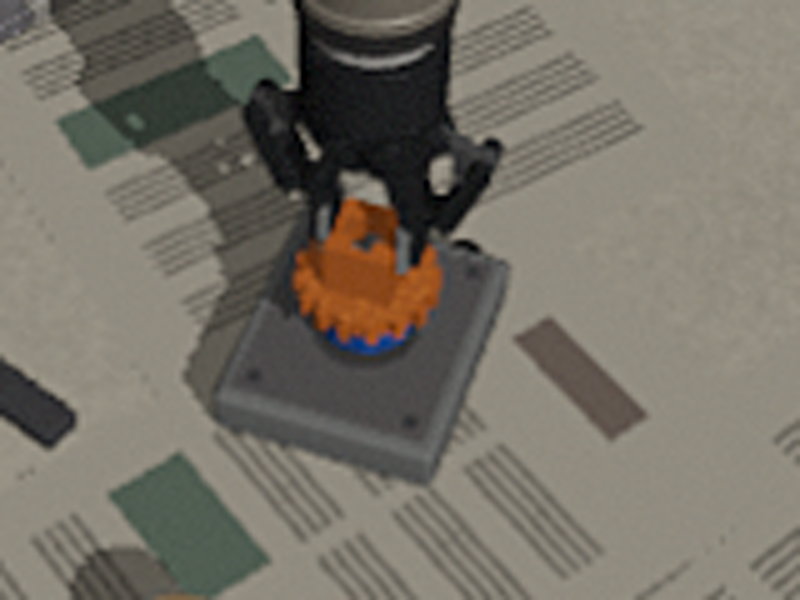

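View pics/w18.png

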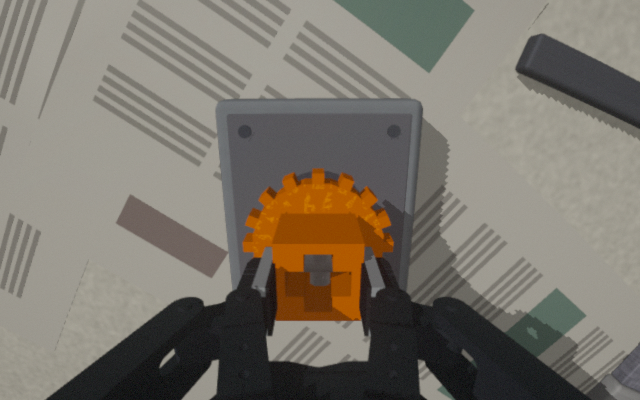

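Hub top is at 0.123 (0.130 when up) and flange top at 0.0864 (0.094 when up), so the seat has sunk about 7 mm. The force agrees with that. Handing in.

```bash
python3 - <<'E'
from meas import *
o=r.get_obs();print(o['tcp_pos'],o['contact_force'],np.abs(o['qvel']).max(),o['grip_width'],o['clock'])
print(r.hand_in())
E
```

```text
[ 0.57193482 -0.03345272  0.10241305] [-2.78164457  0.14011259 11.30536598] 0.0024425256050458655 0.0355288102015741 20.7
the job is handed in; nothing more can be done
None
```

The spindle is back together and I handed the job in at about 20.7 s. The gear is still gripped and pressed down, with grip force set to 100 N. No verdict was reported.

- **Spacer:** I used the smaller of the two blue rings. After release its top face was level at z ≈ 0.0674, against 0.068 for home.
- **Collar:** its top was at z ≈ 0.0817, against 0.082 for home, and it looked concentric with the spindle in the wrist view.
- **Gear:** I turned it about 3° so the bore lined up with the splines at about 35.7°. It slid down with little force and meshed.
- **Seat:** the gear dropped about 7 mm from its home height, measured three ways: tool height, hub top and flange top. The tool read 11.3 N upward. Adding the parts' weight gives about 14 N, which fits 7 mm of travel. The arm was still.

One disagreement: the last wrist view placed the bore centre about 2 mm from the tool axis. I put that down to calibration and viewing-angle bias, because the meshed bore cannot move that far. I did not measure the ink jar, paperweight, brush and dish again at the end, but no move went near them and no unexpected contact force showed.

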